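# Open the guard hood of the alternator tester with its twin release buttons

## Robot

A 7-joint arm with a two-finger parallel gripper is mounted at the origin on the work surface. World frame = base frame: x ahead of the robot, y to its left, z up, the work surface at z = 0. Lengths are in m, angles in rad, forces in N, time in s.
With the tool pointing down it reaches from about 0.425 to 0.95 m from the base axis. Payload 4.7 kg.
Tool frame: the origin (TCP) lies on the centre line of the jaws, within the pads' length; the fingertips stand 19 mm ahead of it and the grasp point (between the pads) is the TCP; y points along the fingers, z is the direction in which the jaws open and shut, and the axes are right-handed (so a half turn about y gives the same grasp; the last joint's range is limited). The gripper opens to 85 mm and grips with 20 to 120 N. Pads are 22 mm wide; open, the fingers measure 114 mm over their backs; the gripper's body (76 mm by 85 mm) begins 54 mm behind the grasp point. The pads swing forward as they close: fully open they stand 13 mm farther back than shut.
Start: joints at [-1.187, 0.469, -0.049, 1.532, 0.024, 1.141, -0.082], TCP at [0.271, 0.618, 0.25] pointing down, gripper open.
Joint ranges: [-2.59, 2.59], [-0.33, 1.99], [-1.39, 1.29], [0.1, 2.45], [-1.04, 4.18], [0.21, 1.99], [-2.66, 2.66]. Speed limits (rad/s): [2.57, 2.57, 3.14, 3.14, 3.14, 3.14, 3.14].

## Interface

Orientations are given as a unit quaternion [w, x, y, z].
In Python, from station import bot gives the robot as it stands.
- The arm moves only by the tool play_rows, never from a script. Its argument "commands" is a list of rows, each a list of 3 entries, a list of its own where there are three numbers: the shift along the tool's x, y, z in m, then the turn, a rotation vector about the tool's x, y, z in degrees, then the opening, from -1 (shut) to 1 (fully open). In form: [[[dx, dy, dz], [rx, ry, rz], claw], ...]. A call has 1 to 12 rows; each row shifts and turns the pose as measured when the row begins, along the tool's axes as they then stand; what a row does not reach is not made up. A row lasts 1/8 s, in which the tool goes at most 62.5 mm and 10.7 degrees, less where a joint would pass 70% of its speed; a pose out of reach is approached as far as the arm can. A call with a gripper value outside its range is refused whole. The fingers move at their own pace and stop on an object; "force" is the grip in N (left out, the last holds). Time passes only in rows, so rows that do not move let the fingers close. It gives the time, the measured TCP pose, the force and the opening at its end, in the units of the state.
- bot.observe(): the state, without advancing time (a new reading comes with each control period).
- bot.get_image(name): name is "scene" or "top" or "wrist"; returns the picture (480x640x3 uint8, red, green, blue); there is no depth.
- bot.calibration(name): a dict with "camera_matrix" (3x3 intrinsics, pixels), "k1" (the pictures are not rectified: a ray, as slopes to the right and down, at radius r is drawn at 1 + k1 r^2 times it, then the intrinsics apply), "pose" (4x4, takes a point from camera to world coordinates). Camera axes: x right, y down, z forward; pixel columns grow to the right and rows downward; lengths in m; the calibration is good to about 2 mm. A picture is of the moment at which its call begins: read the wrist's pose just before it. calibration takes no time and is no camera call; for the wrist camera it gives the pose at the moment of the call.
- bot.hand_in(): hands the job in, once; it reports no verdict.
The state is a dict: "time_s": time; "joint_pos": joint angles; "qd": joint speeds; "tau": joint torques, N m; "position": TCP position; "tool_rot": TCP orientation; "ft_force": force on the tool from outside, world axes, zero at the start; "ft_torque": the same for the moment, N m; "opening": finger opening in m.
Only numpy, scipy, OpenCV 4.12 (cv2) and the standard library are available. Lean on these libraries where they do the work, as an engineer would, in place of code of your own. Each camera call takes 0.05 s, during which the arm holds its last target.

## Task

The test run on the bench alternator tester is over: open its clear guard hood by pressing the two round release buttons on the front ledge right down together, one under each fingertip, and keep both down until the sprung hood has swung all the way up by itself; then let both buttons come up. Do not touch the hood, do not press the small run and stop buttons, and leave the tools and parts on the machine and bench where they are: nothing is to be picked up.

Things in the scene. Friction and masses are not known exactly. Their poses are not given: they have to be found in the camera images.
- tester: Alternator tester: grey sheet-metal machine, bolted down, 400 mm deep (x), 420 mm wide (y). Origin: centre of its underside; x from front to rear, y to its left seen from the front, z up. Its ledge is the front 130 mm of the flat top, 85 mm above the bench. Behind it the clear hood, 375 mm wide, reaches 212 mm above the bench when shut; its front is 90 mm behind the release buttons' centres.
- release_mid (a point): Point midway between the two release buttons, level with the tops of their unpressed caps (107 mm above the bench); axes as the tester's. The buttons lie 30 mm to either side of it along y (60 mm between centres).
- release_left_top (a point): Centre of the top of the left (+y) release button's cap; it moves with the cap. Both caps are alike: flat-topped black round caps of 30 mm diameter that stand 22 mm above the ledge, in steel collars of 41 mm outside diameter and 7 mm height, on a steel plate in the middle of the ledge.
- release_right_top (a point): Centre of the top of the right (-y) release button's cap, as the left.
- release_left (a joint): Travel of the left release button in m: 0 up, 0.010 fully down (a hard stop, the cap's top then 12 mm above the ledge). It springs back up; about 1.5 N starts it and 3 to 4 N holds it down. Each button draws one of the hood's two bolts, clear of its keeper from about 6 mm on.
- release_right (a joint): The same for the right release button.
- release_left_cap: The left release button's cap (30 mm across, 18 mm high), origin at the centre of its underside.
- release_right_cap: The right release button's cap, as the left.
- guard: The hood: aluminium frame with clear panes; origin at the middle of its front lower edge, 90 mm above the bench when shut. It tilts about its rear lower edge, 236 mm behind: 0 shut, 0.80 rad fully up (a stop), the front edge then 170 mm higher. Springs raise it slowly, 4 to 8 s, back and away from the buttons. If a button comes up in the first 20 mm of rise, a safety tooth stops it. It stays up.
- run_button (a joint): Travel in m of the small grey run button (19 mm diameter, top 12 mm above the ledge) near the left end of the ledge, 132 mm left of the middle of the release pair; 0 up, 0.005 down.
- stop_button (a joint): The same for the stop button beside it, 168 mm left of the middle of the release pair.
- socket: Loose steel wrench socket, 25 mm diameter, 42 mm high, standing on the ledge 100 to 120 mm right of the middle of the release pair; origin at the centre of its underside.
- pulley: Loose dark steel pulley, 52 mm diameter, 24 mm high, lying flat near the right end of the ledge; origin at the centre of its underside.
- wrench: Loose steel wrench, 170 mm long, lying on the bench in front of the machine.
- screwdriver: Loose screwdriver, 200 mm long, lying on the bench right of the machine.
- spray_can: Loose spray can, 64 mm diameter, 190 mm high, standing left of the machine; origin at the centre of its underside.
- grease_jar: Loose jar, 72 mm diameter, 62 mm high, standing left of the machine near the robot; origin at the centre of its underside.
- regulator: Loose voltage regulator, 75 x 40 x 22 mm, lying right of the machine; origin at the centre of its underside.

How it is judged:
By the outcome, as a careful person would: the job done as asked, in the order asked, and still so for the second after the job is handed in, with the robot touching nothing.
It also fails if it takes over 42 s, if anything falls off the work surface, if the arm or the gripper's body presses on something with over 40 N, if the wrist force passes 120 N, or if a joint passes its speed limit or range.

## Working session

There is one attempt and no reset: what is moved stays moved. The work goes in short steps, Python scripts to look and compute and a tool call to move; the robot and the scene stay as the last step left them, time stands still between calls to the robot, and variables do not carry over. Pictures are saved under pics/ and viewed, and the job is handed in when it is done.

Besides the shell and the picture viewer there is one more tool, called as name(argument=value, ...) on one line, values as JSON. play_rows: Moves the arm, as the interface text tells. Its arguments: {"type":"object","properties":{"commands":{"type":"array"},"force":{"type":"number"}},"required":["commands"]}

```bash
ls; mkdir -p pics
cat > h.py <<'E'
import numpy as np,cv2,json
from station import bot
from scipy.spatial.transform import Rotation as R
def rays(name,px,cal=None):
    c=cal or bot.calibration(name);K=np.array(c["camera_matrix"]);k1=c["k1"];T=np.array(c["pose"])
    p=cv2.undistortPoints(np.array(px,float).reshape(-1,1,2),K,np.array([k1,0,0,0,0.])).reshape(-1,2)
    d=np.c_[p,np.ones(len(p))]@T[:3,:3].T
    return T[:3,3],d
def onz(name,px,z,cal=None):
    o,d=rays(name,px,cal);return o+d*((z-o[2])/d[:,2])[:,None]
def pix(name,P,cal=None):
    c=cal or bot.calibration(name);K=np.array(c["camera_matrix"]);T=np.linalg.inv(np.array(c["pose"]))
    return cv2.projectPoints(np.array(P,float).reshape(-1,3),cv2.Rodrigues(T[:3,:3])[0],T[:3,3],K,np.array([c["k1"],0,0,0,0.]))[0].reshape(-1,2)
def snap(name,f):
    im=bot.get_image(name);cv2.imwrite("pics/"+f,cv2.cvtColor(im,cv2.COLOR_RGB2BGR));return im
E
python3 - <<'E'
from h import *
print(bot.observe())
for n in("scene","top","wrist"):
    c=bot.calibration(n);print(n,np.round(c["pose"],3).tolist(),c["k1"]);snap(n,n+"0.png")
E
```

```text
pics
{'time_s': 0.0, 'joint_pos': array([-1.18691227,  0.46945432, -0.0486193 ,  1.53370917,  0.02409679,
        1.14102105, -0.08228869]), 'qd': array([ 0.00069051, -0.00049122, -0.00012869,  0.00054284,  0.00010104,
        0.00203332, -0.00085051]), 'tau': array([-1.63670861e-04, -5.10306931e+01, -4.70039912e-02, -2.37719768e+01,
        1.06546711e-02,  7.21918346e-03,  2.04776910e-06]), 'position': array([0.270534  , 0.61780061, 0.24924634]), 'tool_rot': array([-0.69140548,  0.69280228, -0.14500918,  0.14476117]), 'ft_force': array([-0.46783004,  0.16887491, -0.01593828]), 'ft_torque': array([-0.03673883, -0.00300741,  0.04962975]), 'opening': 0.08548512397068286}
scene [[-0.574, 0.702, -0.422, 1.064], [0.819, 0.5, -0.282, 0.366], [0.014, -0.507, -0.862, 1.178], [0.0, 0.0, 0.0, 1.0]] -0.036849762946247415
top [[-0.008, -0.978, 0.206, 0.318], [-1.0, 0.009, 0.004, -0.032], [-0.006, -0.206, -0.978, 1.152], [0.0, 0.0, 0.0, 1.0]] -0.031413490426231865
wrist [[0.401, 0.872, 0.281, 0.199], [0.916, -0.381, -0.126, 0.65], [-0.002, 0.308, -0.951, 0.374], [0.0, 0.0, 0.0, 1.0]] -0.0656279970878765
```

View pics/scene0.png

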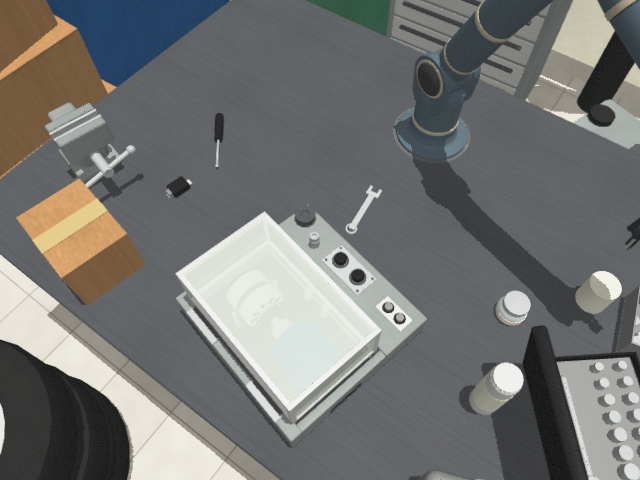

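View pics/top0.png

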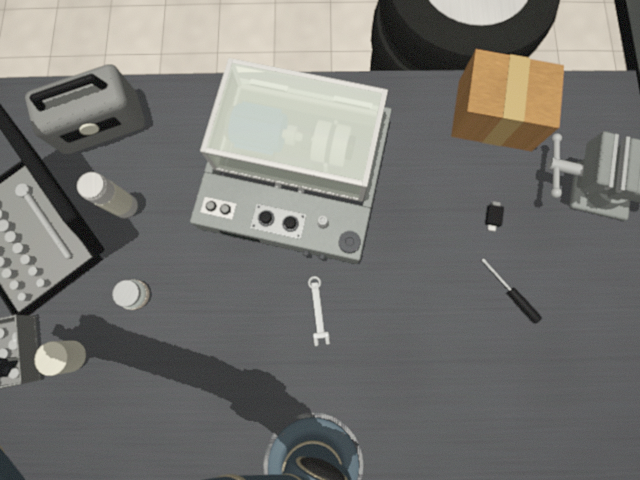

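The top view shows the release caps at about (266,217) and (291,222). In the scene view they are at about (340,260) and (357,276). Next I'll refine these positions.

Run:
```python
from h import *
out=[]
for n,g in(("top",[(266,217),(291,222)]),("scene",[(357,276),(340,260)])):
    im=cv2.imread(f"pics/{n}0.png");x,y=g[0]
    x0,y0=min(a for a,_ in g)-50,min(b for _,b in g)-40
    cr=im[y0:y0+100,x0:x0+130]
    out.append(cv2.resize(cr,None,fx=3,fy=4,interpolation=cv2.INTER_CUBIC)[:300,:390])
    m=(im.max(2)<60).astype(np.uint8)
    k,l,s,c=cv2.connectedComponentsWithStats(m)
    cs=[]
    for q in g:
        i=min(range(1,k),key=lambda i:np.hypot(*(c[i]-q))+ (99 if s[i,4]<20 else 0));print(n,c[i].round(2),s[i]);cs.append(c[i])
    P=onz(n,cs,.105);print(P.round(4).tolist(),np.linalg.norm(P[0]-P[1]),P.mean(0))
    cv2.imwrite(f"pics/{n}_crop.png",cv2.resize(cr,None,fx=5,fy=5,interpolation=cv2.INTER_CUBIC))
```

```text
top [265.33 216.96] [260 212  12  11 102]
top [289.86 222.17] [284 217  12  11 101]
[[0.573, 0.1084, 0.105], [0.5598, 0.0502, 0.105]] 0.05965973328113008 [0.5663802  0.07928505 0.105     ]
scene [357.43 275.39] [351 270  13  12 122]
scene [340.21 258.44] [334 253  13  12 117]
[[0.5803, 0.1112, 0.105], [0.5667, 0.0534, 0.105]] 0.05935811467586443 [0.5734762 0.0822687 0.105    ]
```

View pics/top_crop.png

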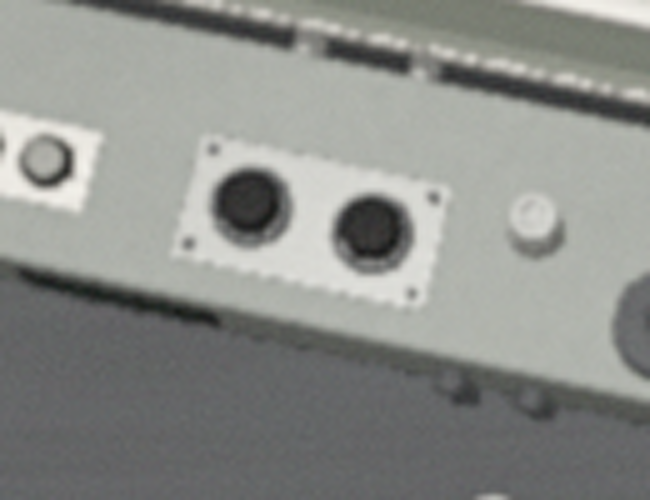

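View pics/scene_crop.png

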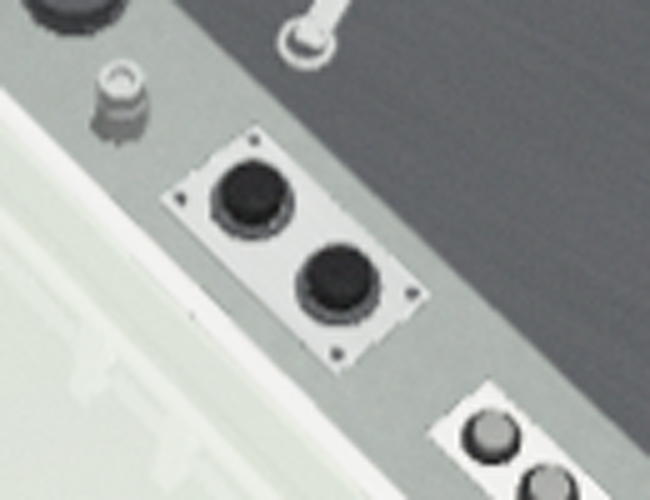

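Both caps are seen cleanly, with a spacing of 59.5 mm against 60 expected. The two views agree if the dark blob's mean height is about 0.098, which puts the mid point near (0.569, 0.080) with a yaw of about -13°. Next I'll work out the move.

```bash
cat >> h.py <<'E'
def plan(target,yaw):
    s=bot.observe();q=s["tool_rot"];A=R.from_quat([q[1],q[2],q[3],q[0]])
    z=np.array([-np.sin(yaw),np.cos(yaw),0])
    if A.as_matrix()[:,2]@z<0: z=-z
    y=np.array([0,0,-1.]);B=R.from_matrix(np.c_[np.cross(y,z),y,z])
    print("t",s["time_s"],"pos",s["position"].round(4),"op",round(s["opening"],4),"F",s["ft_force"].round(2),"q",s["joint_pos"].round(2))
    print("axes",A.as_matrix().round(3).tolist())
    print("shift tool mm",(A.inv().apply(np.array(target)-s["position"])*1000).round(1),"turn deg",np.degrees((A.inv()*B).as_rotvec()).round(1))
E
python3 - <<'E'
from h import *
for n,c in(("top",[[265.33,216.96],[289.86,222.17]]),("scene",[[357.43,275.39],[340.21,258.44]])): print(onz(n,c,.098).round(4).tolist())
plan([.569,.08,.25],np.radians(-13))
E
```

```text
[[0.5747, 0.1093, 0.098], [0.5614, 0.0507, 0.098]]
[[0.5771, 0.1095, 0.098], [0.5634, 0.0513, 0.098]]
t 0.15 pos [0.2706 0.618  0.2495] op 0.0854 F [ 0.   -0.58 -0.19] q [-1.19  0.47 -0.05  1.53  0.02  1.14 -0.08]
axes [[0.916, -0.001, 0.401], [-0.401, -0.001, 0.916], [0.0, -1.0, -0.001]]
shift tool mm [ 4.891e+02  1.000e-01 -3.731e+02] turn deg [  0.1 -10.6  -0. ]
```

play_rows(commands=[[[0.04,-0.003,-0.031],[0,0,0],0.13],[[0.04,-0.003,-0.031],[0,0,0],0.13],[[0.04,-0.003,-0.031],[0,0,0],0.13],[[0.04,0,-0.031],[0,0,0],0.13],[[0.04,0,-0.031],[0,0,0],0.13],[[0.04,0,-0.031],[0,0,0],0.13],[[0.04,0,-0.031],[0,0,0],0.13],[[0.04,0,-0.031],[0,0,0],0.13],[[0.04,0,-0.031],[0,0,0],0.13],[[0.04,0,-0.031],[0,0,0],0.13],[[0.03,0,-0.02],[0,-3,0],0.13],[[0,0,0],[0,-3,0],0.13]])

```text
time_s: 1.65
position: [0.539, 0.1271, 0.2557]
tool_rot: [-0.697, 0.701, -0.108, 0.106]
ft_force: [0.2, 1.5, 0.0]
opening: 0.0482
```

Run:
```python
from h import *
plan([.569,.08,.25],np.radians(-13))
```

```text
t 1.65 pos [0.539  0.1271 0.2557] op 0.0482 F [0.16 1.46 0.01] q [-0.44  0.27  0.16  1.82 -0.05  1.06  1.  ]
axes [[0.954, -0.004, 0.299], [-0.299, -0.005, 0.954], [-0.002, -1.0, -0.005]]
shift tool mm [ 42.7   5.8 -36. ] turn deg [ 0.3 -4.4 -0.1]
```

Opening is 48.2 mm, as commanded. Next is the final approach, then a wrist look.

play_rows(commands=[[[0.021,0.01,-0.018],[0,0,0],0.13],[[0.02,0.01,-0.017],[0.3,-2.5,0],0.13],[[0,0.01,0],[0,-2,0],0.13],[[0,0,0],[0,0,0],0.13]])

```text
time_s: 2.15
position: [0.5681, 0.0792, 0.2241]
tool_rot: [0.703, -0.703, 0.08, -0.078]
ft_force: [0.2, 0.0, 0.8]
opening: 0.0484
```

Run:
```python
from h import *
plan([.569,.08,.16],np.radians(-13))
c=bot.calibration("wrist");im=snap("wrist","w1.png");np.save("c1.npy",c,allow_pickle=True);snap("scene","s1.png")
```

```text
t 2.15 pos [0.5681 0.0792 0.2241] op 0.0484 F [0.16 0.01 0.75] q [-0.35  0.33  0.17  1.82 -0.07  1.    1.2 ]
axes [[0.975, -0.004, 0.222], [-0.222, 0.0, 0.975], [-0.004, -1.0, -0.0]]
shift tool mm [ 1.  64.1  1. ] turn deg [ 0.   0.2 -0.2]
```

View pics/w1.png

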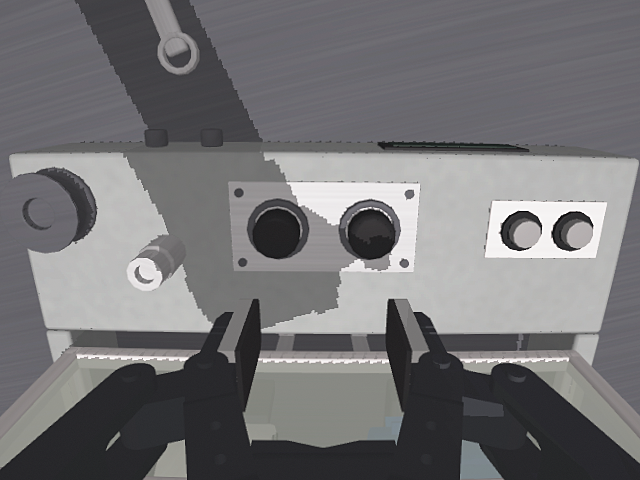

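View pics/s1.png

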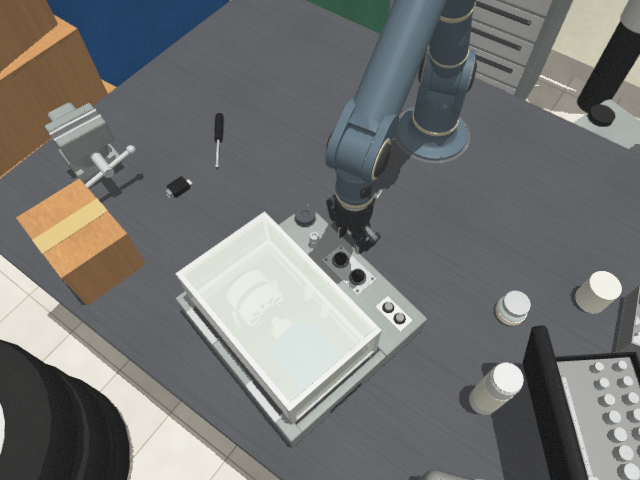

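Run:
```python
from h import *
c=np.load("c1.npy",allow_pickle=True).item()
im=cv2.imread("pics/w1.png");cr=im[175:285,220:430]
cv2.imwrite("pics/w1c.png",cv2.resize(cv2.convertScaleAbs(cr,alpha=1.6,beta=10),None,fx=3.7,fy=3.7,interpolation=cv2.INTER_CUBIC))
m=(im.max(2)<55).astype(np.uint8);m[:175]=0;m[285:]=0;m[:,:225]=0;m[:,430:]=0
cs,_=cv2.findContours(m,0,1)
for q in cs:
    if cv2.contourArea(q)>20: print(cv2.contourArea(q),cv2.boundingRect(q),np.round(cv2.minEnclosingCircle(q)[0],1),cv2.minEnclosingCircle(q)[1])
print("holes",onz("wrist",[[239,192],[409,194],[242,263],[404,263]],.0865,c).round(4).tolist(), onz("wrist",[[239,192],[409,194],[242,263],[404,263]],.0865,c).mean(0))
```

```text
1789.5 (348, 209, 47, 51) [370.8 234. ] 25.112964630126953
1799.0 (252, 209, 48, 50) [276.3 233.8] 25.18232536315918
holes [[0.5325, 0.0316, 0.0865], [0.5583, 0.1389, 0.0865], [0.5804, 0.0197, 0.0865], [0.605, 0.1278, 0.0865]] [0.56905209 0.07948135 0.0865    ]
```

View pics/w1c.png

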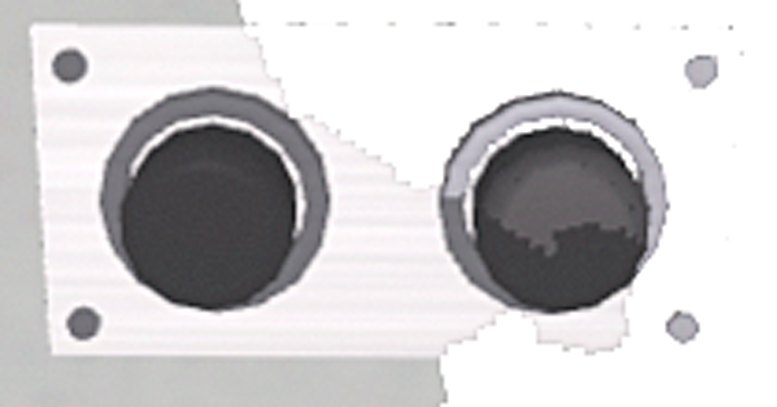

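Run:
```python
from h import *
c=np.load("c1.npy",allow_pickle=True).item()
P=onz("wrist",[[276.3,235.7],[371.3,235.7]],.107,c);d=P[1]-P[0];print(P.round(4),np.linalg.norm(d),P.mean(0),np.degrees(np.arctan2(-d[0],d[1])))
# same depth test: where TCP tip pts project
print(pix("wrist",[bot.observe()["position"]],c))
H=onz("wrist",[[239,192],[409,194],[242,263],[404,263]],.0865,c);d=H[1]+H[3]-H[0]-H[2];print(np.degrees(np.arctan2(-d[0],d[1])))
```

```text
[[0.5608 0.0515 0.107 ]
 [0.5738 0.1086 0.107 ]] 0.058583339439733574 [0.56731869 0.08005499 0.107     ] -12.818844725965127
[[323.08757154 343.7759269 ]]
-13.160958118624073
```

play_rows(commands=[[[0,0.03,0.001],[0,0,0],0.13],[[0,0.03,0],[0,0,0],0.13],[[0,0.02,0],[0,0,0],0.13],[[0,0,0],[0,0,0],0.13]])

```text
time_s: 2.75
position: [0.5705, 0.0831, 0.1464]
tool_rot: [0.704, -0.702, 0.077, -0.08]
ft_force: [-0.4, -0.2, 0.5]
opening: 0.0482
```

Run:
```python
from h import *
plan([.568,.080,.116],np.radians(-13))
im=snap("wrist","w2.png");s=snap("scene","s2.png");cv2.imwrite("pics/s2c.png",cv2.cvtColor(cv2.resize(s[190:330,270:450],None,fx=4,fy=4,interpolation=cv2.INTER_CUBIC),4))
```

```text
t 2.75 pos [0.5705 0.0831 0.1464] op 0.0482 F [-0.43 -0.18  0.54] q [-0.34  0.42  0.16  1.89 -0.09  0.84  1.21]
axes [[0.975, 0.005, 0.22], [-0.22, 0.003, 0.975], [0.004, -1.0, 0.004]]
shift tool mm [-1.9 30.4 -3.7] turn deg [-0.2  0.3  0.2]
```

View pics/w2.png

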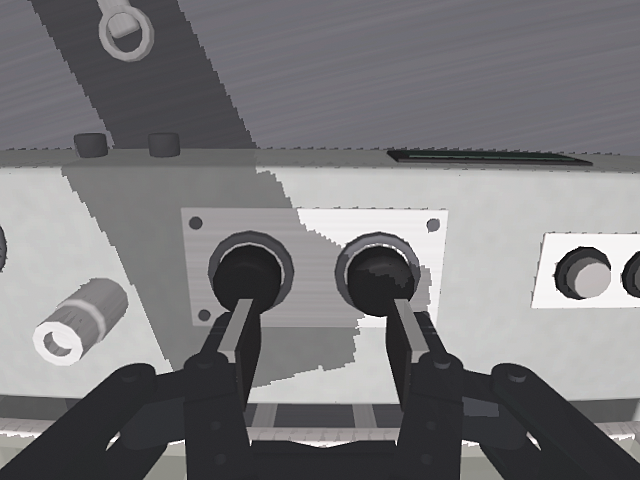

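View pics/s2c.png

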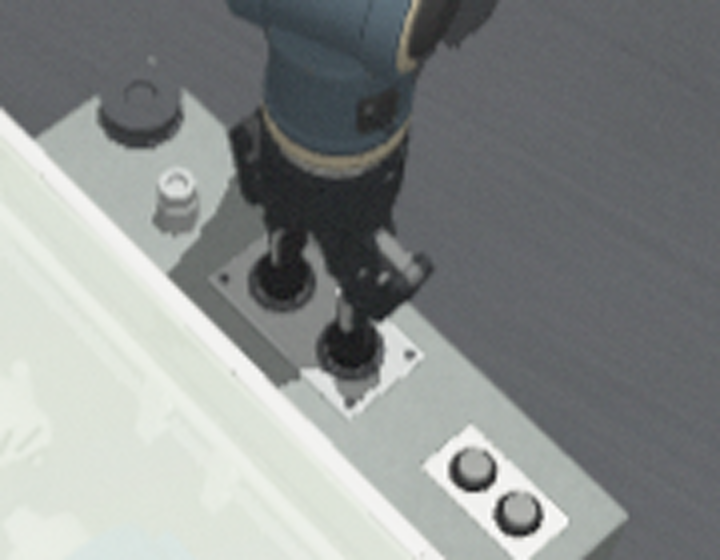

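The fingers sit about 4 mm too far to +y. I'll correct that, then go down to just above the caps.

play_rows(commands=[[[-0.002,0,-0.0035],[0,0,0],0.13],[[0,0.01,0],[0,0,0],0.13],[[0,0,0],[0,0,0],0.13]])

```text
time_s: 3.22
position: [0.5704, 0.0803, 0.1401]
tool_rot: [0.705, -0.701, 0.074, -0.083]
ft_force: [0.1, -0.7, -0.4]
opening: 0.048
```

Run:
```python
from h import *
plan([.568,.080,.116],np.radians(-13))
im=snap("wrist","w3.png")
```

```text
t 3.225 pos [0.5704 0.0803 0.1401] op 0.048 F [ 0.1  -0.69 -0.39] q [-0.33  0.42  0.16  1.9  -0.09  0.81  1.22]
axes [[0.975, 0.013, 0.22], [-0.22, 0.005, 0.975], [0.012, -1.0, 0.008]]
shift tool mm [-2.5 24.1 -1. ] turn deg [-0.4  0.3  0.7]
```

View pics/w3.png

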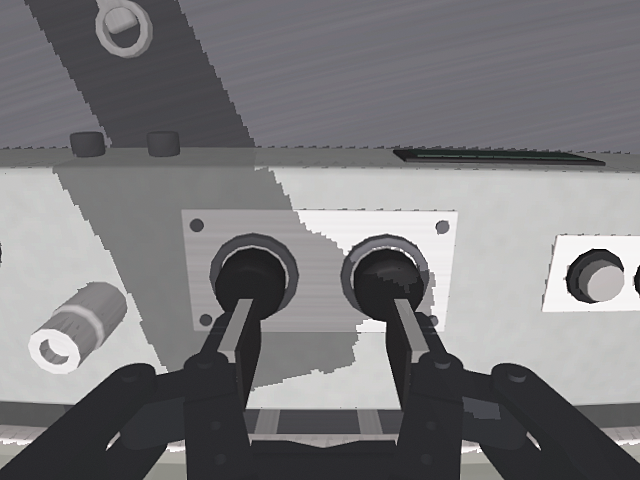

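play_rows(commands=[[[-0.002,0.004,-0.001],[-0.4,0.3,0.7],0.13],[[0,0.004,0],[0,0,0],0.13],[[0,0.004,0],[0,0,0],0.13],[[0,0,0],[0,0,0],0.13]])

```text
time_s: 3.78
position: [0.5687, 0.0798, 0.1277]
tool_rot: [0.703, -0.702, 0.081, -0.08]
ft_force: [-0.2, 0.6, 0.1]
opening: 0.0485
```

Run:
```python
from h import *
plan([.568,.080,.116],np.radians(-13))
im=snap("wrist","w4.png")
```

```text
t 3.775 pos [0.5687 0.0798 0.1277] op 0.0485 F [-0.18  0.57  0.14] q [-0.33  0.44  0.16  1.9  -0.09  0.8   1.22]
axes [[0.974, -0.001, 0.226], [-0.226, 0.001, 0.974], [-0.001, -1.0, 0.0]]
shift tool mm [-0.7 11.7  0. ] turn deg [-0. -0. -0.]
```

View pics/w4.png

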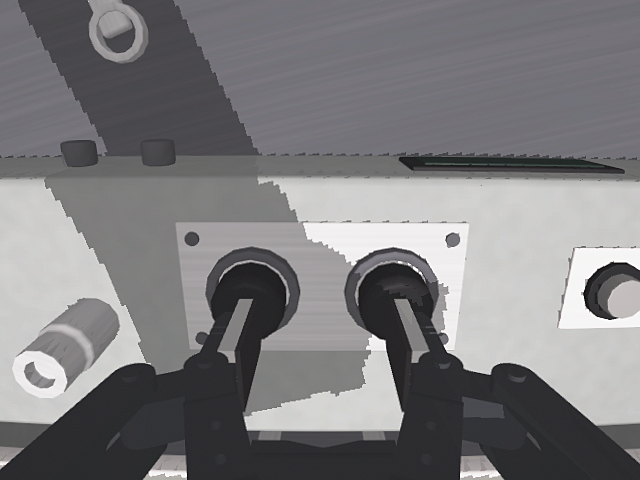

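play_rows(commands=[[[0,0.004,0],[0,0,0],0.13],[[0,0.004,0],[0,0,0],0.13],[[0,0,0],[0,0,0],0.13]])

```text
time_s: 4.2
position: [0.569, 0.0798, 0.1204]
tool_rot: [0.703, -0.702, 0.08, -0.08]
ft_force: [0.3, -0.5, -0.1]
opening: 0.0483
```

play_rows(commands=[[[0,0.003,0],[0,0,0],0.13],[[0,0.003,0],[0,0,0],0.13]])

```text
time_s: 4.45
position: [0.5693, 0.0799, 0.115]
tool_rot: [0.703, -0.702, 0.08, -0.081]
ft_force: [-1.9, -0.4, 6.4]
opening: 0.0482
```

play_rows(commands=[[[0,0.003,0],[0,0,0],0.13]])

```text
time_s: 4.58
position: [0.5694, 0.0799, 0.1132]
tool_rot: [0.703, -0.702, 0.08, -0.081]
ft_force: [-7.5, -1.0, 24.7]
opening: 0.0486
```

Run:
```python
from h import *
plan([.568,.080,.116],np.radians(-13))
print(bot.observe()["ft_torque"])
im=snap("wrist","w5.png");s=snap("scene","s5.png");cv2.imwrite("pics/s5c.png",cv2.cvtColor(cv2.resize(s[190:330,270:450],None,fx=4,fy=4,interpolation=cv2.INTER_CUBIC),4))
```

```text
t 4.575 pos [0.5694 0.0799 0.1132] op 0.0486 F [-7.53 -0.98 24.72] q [-0.33  0.46  0.15  1.91 -0.1   0.77  1.22]
axes [[0.974, 0.001, 0.226], [-0.226, 0.001, 0.974], [0.0, -1.0, 0.002]]
shift tool mm [-1.4 -2.8 -0.2] turn deg [-0.1 -0.1  0. ]
[-0.30030208  1.74244996  0.01555026]
```

View pics/w5.png

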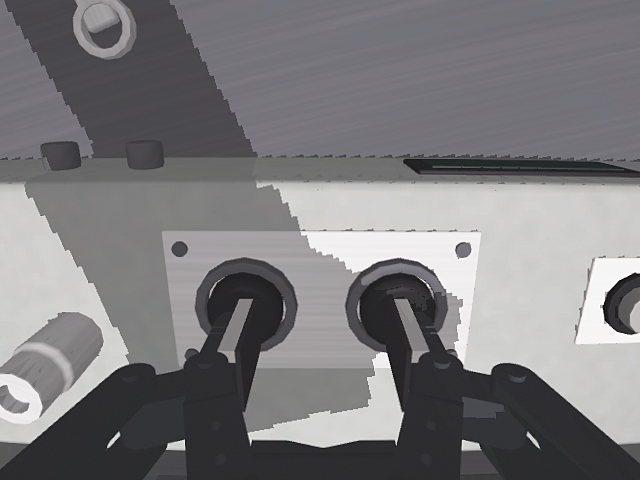

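View pics/s5c.png

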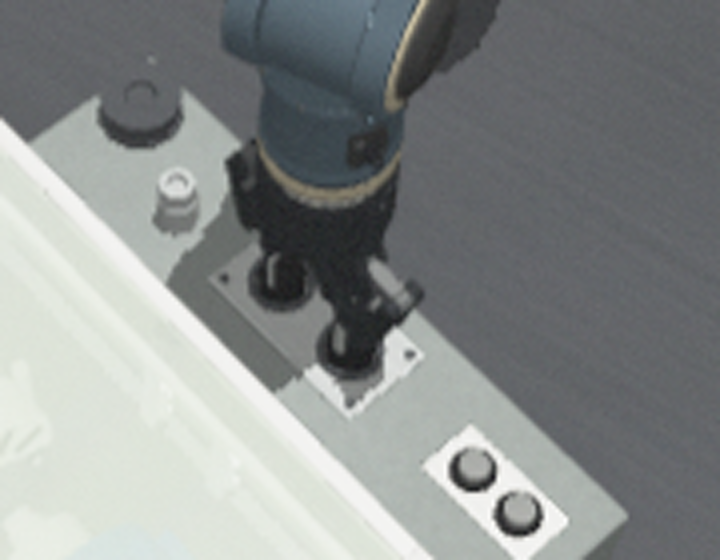

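Both caps look sunk into their collars. I'll hold with a small downward bias and see whether the hood moves.

play_rows(commands=[[[-0.0005,0.002,0],[0,0,0],0.13],[[0,0.002,0],[0,0,0],0.13]])

```text
time_s: 4.92
position: [0.5694, 0.0799, 0.1132]
tool_rot: [0.703, -0.702, 0.08, -0.081]
ft_force: [-6.5, -1.0, 18.1]
opening: 0.048
```

Run:
```python
from h import *
plan([.568,.080,.116],np.radians(-13))
s=snap("scene","s6.png")
a=cv2.imread("pics/s2.png");b=cv2.imread("pics/s6.png");cv2.imwrite("pics/d6.png",np.hstack([a[180:460,150:500],b[180:460,150:500]]))
```

```text
t 4.925 pos [0.5694 0.0799 0.1132] op 0.048 F [-6.45 -1.01 18.13] q [-0.33  0.46  0.15  1.91 -0.1   0.77  1.22]
axes [[0.974, 0.002, 0.226], [-0.226, 0.002, 0.974], [0.001, -1.0, 0.002]]
shift tool mm [-1.4 -2.8 -0.2] turn deg [-0.1 -0.1  0.1]
```

View pics/d6.png

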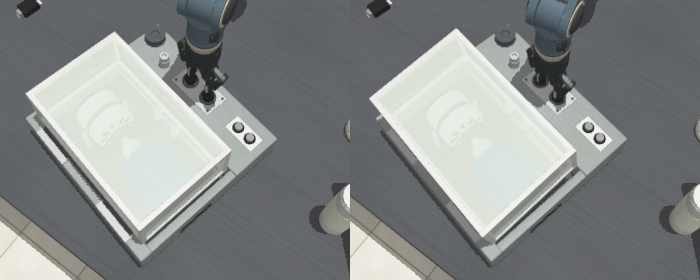

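The hood has begun to rise, and the tips sit on the hard stop at 18 N in total. I'll keep holding.

play_rows(commands=[[[0,0.002,0],[0,0,0],0.13],[[0,0.002,0],[0,0,0],0.13],[[0,0.002,0],[0,0,0],0.13],[[0,0.002,0],[0,0,0],0.13],[[0,0.002,0],[0,0,0],0.13],[[0,0.002,0],[0,0,0],0.13],[[0,0.002,0],[0,0,0],0.13],[[0,0.002,0],[0,0,0],0.13]])

```text
time_s: 5.98
position: [0.5694, 0.0798, 0.1133]
tool_rot: [0.704, -0.701, 0.08, -0.08]
ft_force: [-4.8, -0.9, 17.0]
opening: 0.0483
```

play_rows(commands=[[[0,0.002,0],[0,0,0],0.13],[[0,0.002,0],[0,0,0],0.13],[[0,0.002,0],[0,0,0],0.13],[[0,0.002,0],[0,0,0],0.13],[[0,0.002,0],[0,0,0],0.13],[[0,0.002,0],[0,0,0],0.13],[[0,0.002,0],[0,0,0],0.13],[[0,0.002,0],[0,0,0],0.13],[[0,0.002,0],[0,0,0],0.13],[[0,0.002,0],[0,0,0],0.13],[[0,0.002,0],[0,0,0],0.13],[[0,0.002,0],[0,0,0],0.13]])

```text
time_s: 7.48
position: [0.5695, 0.0798, 0.1134]
tool_rot: [0.706, -0.699, 0.081, -0.08]
ft_force: [-6.1, -0.6, 16.4]
opening: 0.0482
```

play_rows(commands=[[[0,0.002,0],[0,0,0],0.13],[[0,0.002,0],[0,0,0],0.13],[[0,0.002,0],[0,0,0],0.13],[[0,0.002,0],[0,0,0],0.13],[[0,0.002,0],[0,0,0],0.13],[[0,0.002,0],[0,0,0],0.13],[[0,0.002,0],[0,0,0],0.13],[[0,0.002,0],[0,0,0],0.13],[[0,0.002,0],[0,0,0],0.13],[[0,0.002,0],[0,0,0],0.13],[[0,0.002,0],[0,0,0],0.13],[[0,0.002,0],[0,0,0],0.13]])

```text
time_s: 8.98
position: [0.5695, 0.0797, 0.1135]
tool_rot: [0.708, -0.697, 0.081, -0.079]
ft_force: [-6.1, -0.2, 18.1]
opening: 0.0479
```

Run:
```python
from h import *
plan([.568,.080,.116],np.radians(-13))
snap("scene","s7.png");snap("top","t7.png")
a=cv2.imread("pics/s7.png");b=cv2.imread("pics/t7.png");cv2.imwrite("pics/d7.png",np.hstack([a[160:460,150:500],b[0:300,150:500]]))
```

```text
t 8.975 pos [0.5695 0.0797 0.1135] op 0.0479 F [-6.12 -0.23 18.12] q [-0.32  0.46  0.14  1.91 -0.11  0.77  1.24]
axes [[0.974, -0.001, 0.225], [-0.225, 0.015, 0.974], [-0.004, -1.0, 0.014]]
shift tool mm [-1.5 -2.5  0. ] turn deg [-0.8 -0.  -0.2]
```

View pics/d7.png

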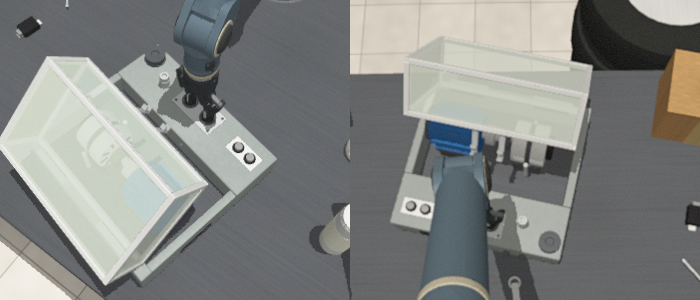

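The hood is well on its way up. I'll keep holding and trim out the slow tilt drift.

play_rows(commands=[[[0,0.002,0],[-0.1,0,0],0.13],[[0,0.002,0],[-0.1,0,0],0.13],[[0,0.002,0],[-0.1,0,0],0.13],[[0,0.002,0],[-0.1,0,0],0.13],[[0,0.002,0],[-0.1,0,0],0.13],[[0,0.002,0],[-0.1,0,0],0.13],[[0,0.002,0],[-0.1,0,0],0.13],[[0,0.002,0],[-0.1,0,0],0.13],[[0,0.002,0],[-0.1,0,0],0.13],[[0,0.002,0],[-0.1,0,0],0.13],[[0,0.002,0],[-0.1,0,0],0.13],[[0,0.002,0],[-0.1,0,0],0.13]])

```text
time_s: 10.58
position: [0.5695, 0.0799, 0.1133]
tool_rot: [-0.702, 0.703, -0.083, 0.078]
ft_force: [-6.2, -0.3, 17.1]
opening: 0.048
```

play_rows(commands=[[[0,0.002,0],[-0.1,0,0],0.13],[[0,0.002,0],[-0.1,0,0],0.13],[[0,0.002,0],[-0.1,0,0],0.13],[[0,0.002,0],[-0.1,0,0],0.13],[[0,0.002,0],[-0.1,0,0],0.13],[[0,0.002,0],[-0.1,0,0],0.13],[[0,0.002,0],[-0.1,0,0],0.13],[[0,0.002,0],[-0.1,0,0],0.13],[[0,0.002,0],[-0.1,0,0],0.13],[[0,0.002,0],[-0.1,0,0],0.13],[[0,0.002,0],[-0.1,0,0],0.13],[[0,0.002,0],[-0.1,0,0],0.13]])

```text
time_s: 12.08
position: [0.5696, 0.0802, 0.1135]
tool_rot: [-0.697, 0.707, -0.084, 0.078]
ft_force: [-6.6, -1.3, 16.3]
opening: 0.0485
```

Run:
```python
from h import *
plan([.568,.080,.116],np.radians(-13))
snap("scene","s8.png")
```

```text
t 12.075 pos [0.5696 0.0802 0.1135] op 0.0485 F [-6.63 -1.29 16.3 ] q [-0.34  0.47  0.16  1.9  -0.09  0.79  1.21]
axes [[0.974, -0.01, 0.227], [-0.227, -0.013, 0.974], [-0.007, -1.0, -0.015]]
shift tool mm [-1.5 -2.4 -0.6] turn deg [ 0.8 -0.1 -0.4]
```

play_rows(commands=[[[0,0.002,0],[-0.1,0,0],0.13],[[0,0.002,0],[-0.1,0,0],0.13],[[0,0.002,0],[-0.1,0,0],0.13],[[0,0.002,0],[-0.1,0,0],0.13],[[0,0.002,0],[-0.1,0,0],0.13],[[0,0.002,0],[-0.1,0,0],0.13],[[0,0.002,0],[-0.1,0,0],0.13],[[0,0.002,0],[-0.1,0,0],0.13]])

```text
time_s: 13.12
position: [0.5696, 0.0803, 0.1138]
tool_rot: [-0.694, 0.71, -0.084, 0.077]
ft_force: [-5.4, -1.2, 16.3]
opening: 0.0482
```

Run:
```python
from h import *
plan([.568,.080,.116],np.radians(-13))
snap("scene","s9.png");snap("top","t9.png")
a=cv2.imread("pics/s9.png");b=cv2.imread("pics/s8.png");t=cv2.imread("pics/t9.png")
print("change", (np.abs(a.astype(int)-b)[180:460,100:340].max(2)>25).sum())
# pre-opened expectation: front lower edge when fully up
yaw=np.radians(-13);ex=np.array([np.cos(yaw),np.sin(yaw),0]);ey=np.array([-np.sin(yaw),np.cos(yaw),0])
m=np.array([.568,.08,0]);hinge=m+ex*(.09+.236);hinge[2]=.09
def pts(th):
    out=[]
    for up in(0,.122):
        for s in(-.1875,.1875):
            out.append(hinge+ey*s+ex*(-.236*np.cos(th)+up*np.sin(th))+np.array([0,0,.236*np.sin(th)+up*np.cos(th)]))
    return out
for n,im in(("scene",a),("top",t)):
    for th,c in((.8,(0,0,255)),(.72,(255,0,0))):
        for p in pix(n,pts(th)): cv2.circle(im,tuple(int(v) for v in p.round()),2,c,-1)
cv2.imwrite("pics/d9.png",np.hstack([a[160:460,80:430],t[0:300,150:500]]))
```

```text
t 13.125 pos [0.5696 0.0803 0.1138] op 0.0482 F [-5.37 -1.22 16.34] q [-0.35  0.47  0.16  1.9  -0.08  0.79  1.2 ]
axes [[0.974, -0.012, 0.227], [-0.227, -0.021, 0.974], [-0.007, -1.0, -0.024]]
shift tool mm [-1.5 -2.2 -0.7] turn deg [ 1.3 -0.1 -0.4]
change 138
```

View pics/d9.png

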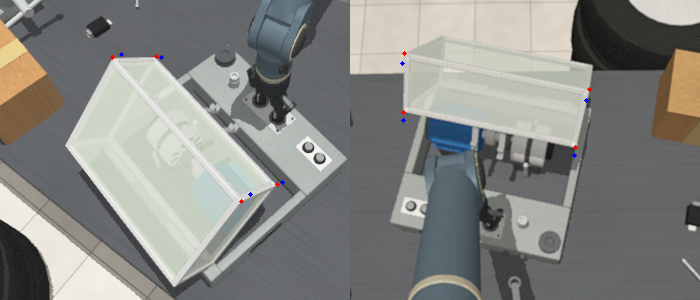

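The red points for 0.80 rad sit on the hood corners in both views, so it looks fully up. I'll hold a little longer to confirm it has stopped, undoing the tilt trim meanwhile.

play_rows(commands=[[[0,0.002,0],[0.1,0,0],0.13],[[0,0.002,0],[0.1,0,0],0.13],[[0,0.002,0],[0.1,0,0],0.13],[[0,0.002,0],[0.1,0,0],0.13],[[0,0.002,0],[0.1,0,0],0.13],[[0,0.002,0],[0.1,0,0],0.13],[[0,0.002,0],[0.1,0,0],0.13],[[0,0.002,0],[0.1,0,0],0.13]])

```text
time_s: 14.22
position: [0.5696, 0.08, 0.1133]
tool_rot: [-0.701, 0.704, -0.084, 0.078]
ft_force: [-6.6, -1.1, 16.2]
opening: 0.0482
```

Run:
```python
from h import *
plan([.568,.080,.116],np.radians(-13))
snap("scene","s10.png");snap("top","t10.png");snap("wrist","w10.png")
f=lambda n:cv2.imread(f"pics/{n}.png").astype(np.float32)
for a,b,r in(("s7","s8",0),("s8","s9",0),("s9","s10",0),("t7","t9",1),("t9","t10",1)):
    sl=(slice(20,120),slice(240,400)) if r else (slice(200,460),slice(130,300))
    x,y=cv2.cvtColor(f(a),6)[sl],cv2.cvtColor(f(b),6)[sl]
    print(a,b,np.abs(x-y).mean().round(2),np.round(cv2.phaseCorrelate(x,y)[0],2))
```

```text
t 14.225 pos [0.5696 0.08   0.1133] op 0.0482 F [-6.64 -1.08 16.25] q [-0.33  0.47  0.15  1.91 -0.1   0.78  1.22]
axes [[0.974, -0.009, 0.227], [-0.227, -0.002, 0.974], [-0.008, -1.0, -0.004]]
shift tool mm [-1.6 -2.7 -0.4] turn deg [ 0.2 -0.1 -0.4]
s7 s8 5.01 [-0.43  0.28]
s8 s9 1.16 [0. 0.]
s9 s10 1.16 [-0.01  0.  ]
t7 t9 3.2 [-0.03 -0.21]
t9 t10 1.17 [-0.02  0.04]
```

View pics/w10.png

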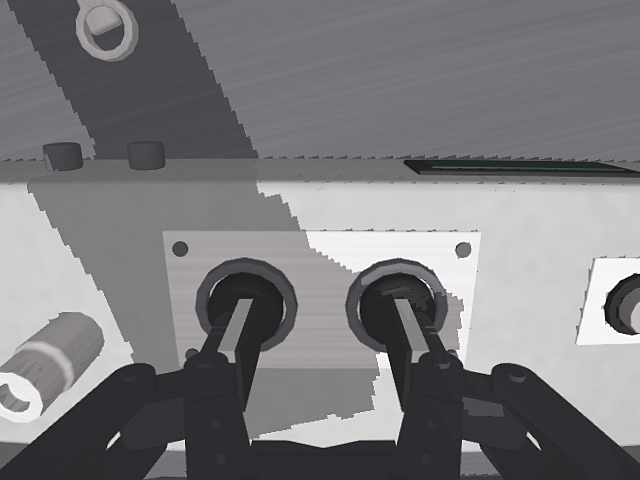

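The hood has been still since t = 12 s at its stop, and both caps are still down. Lifting straight off now.

play_rows(commands=[[[0,-0.005,0],[0,0,0],0.13],[[0,-0.01,0],[0,0,0],0.13],[[0,-0.015,0],[0,0,0],0.13],[[0,-0.02,0],[0,0,0],0.13],[[-0.01,-0.02,0],[0,0,0],0.13],[[-0.02,-0.02,0],[0,0,0],0.13],[[0,0,0],[0,0,0],0.13],[[0,0,0],[0,0,0],0.13],[[0,0,0],[0,0,0],0.13]])

```text
time_s: 15.5
position: [0.5414, 0.0867, 0.2076]
tool_rot: [-0.701, 0.704, -0.084, 0.079]
ft_force: [0.9, 0.4, -0.1]
opening: 0.0482
```

Run:
```python
from h import *
plan([.568,.080,.2],np.radians(-13))
c=bot.calibration("wrist");snap("wrist","w11.png");snap("scene","s11.png")
x,y=[cv2.imread(f"pics/{n}.png",0)[200:460,130:300].astype(np.float32) for n in("s10","s11")]
print(np.abs(x-y).mean(),cv2.phaseCorrelate(x,y))
im=cv2.imread("pics/w11.png");m=(im.max(2)<55).astype(np.uint8);m[:,:225]=0;m[300:]=0
L=[np.array([.5613,.0508,0]),np.array([.5747,.1092,0])]
for p in L:
    print("cap top px up/down",pix("wrist",[p+[0,0,.107],p+[0,0,.097]],c).round(1).tolist())
for q in cv2.findContours(m,0,1)[0]:
    if cv2.contourArea(q)>300: print(cv2.boundingRect(q))
```

```text
t 15.5 pos [0.5414 0.0867 0.2076] op 0.0482 F [ 0.93  0.42 -0.13] q [-0.37  0.31  0.17  1.89 -0.06  0.96  1.16]
axes [[0.974, -0.007, 0.228], [-0.228, -0.003, 0.974], [-0.007, -1.0, -0.005]]
shift tool mm [27.5  7.4 -0.5] turn deg [ 0.3 -0.2 -0.4]
1.1652942 ((0.0014249229134719599, -0.005741771898442494), 1.016711727974346)
cap top px up/down [[272.6, 289.7], [274.6, 282.9]]
cap top px up/down [[372.5, 289.5], [370.7, 282.7]]
(557, 259, 43, 39)
(504, 259, 43, 40)
(347, 259, 49, 41)
(249, 259, 49, 41)
(378, 184, 156, 12)
```

View pics/w11.png

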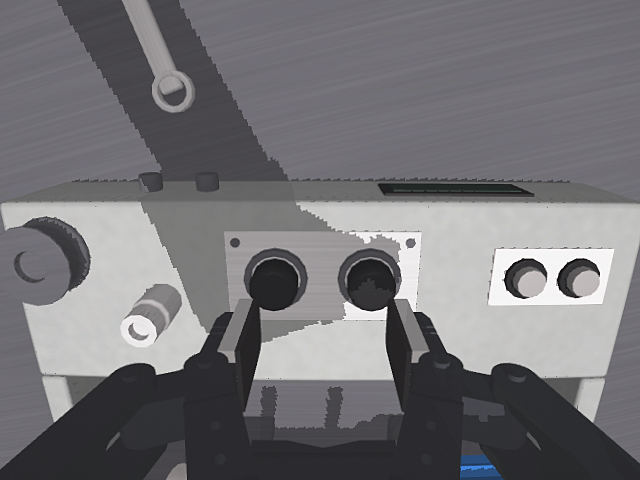

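View pics/s11.png

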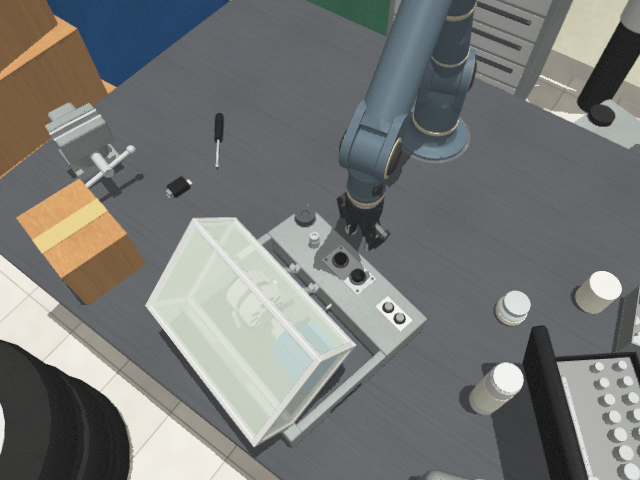

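The wrist view shows both caps raised again, at about (273,285) and (371,285). The scene view shows the hood still fully open, the loose items where they were and the gripper clear, so I'm handing in.

```bash
python3 -c "
from station import bot
print(bot.hand_in())"
```

```text
the job is handed in; nothing more can be done
None
```

The hood is open and the job is handed in. I pressed both release buttons down together, one under each fingertip, and held them for about 9.6 s. By then the hood had swung fully up by itself, so I lifted straight off and let both buttons come up.

- **Hood:** its corners matched the 0.80 rad position in two views. It did not move between 12 s and the last picture at 15.5 s, including after the buttons were released.
- **Release buttons:** with the hand off them, both caps stood above their collars at about the raised height. They sat on their stops under about 16–18 N in total, with a peak reading of about 25 N upward.
- **Everything else:** the socket, pulley, run and stop buttons, wrench and other items look unmoved in the pictures. The gripper hung clear, with the force reading about 1 N or less.
- **Disagreements:**
  - The fingertips touched the caps 6–10 mm lower than the nominal 19 mm tip offset predicted, probably because the jaws were part open.
  - There was a steady sideways reading of about 6 N during the hold. I took it for friction on the caps.

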